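Load the label dispenser and lock the roll with its C-shaped keeper

TASK

Load the label dispenser with the red roll: set it down over the upright spindle until it rests flat on the base plate. Then lock it in with the C-shaped metal keeper: slide the keeper flat and sideways, gap first, onto the thin neck of the spindle between the roll and the red head, fully home, and let go so that it lies flat on the roll. Leave the green roll, the roll of packing tape and the empty cardboard core standing where they are.

Things in the scene. Friction and masses are not known exactly. Their poses are not given: they have to be found in the camera images.
- stand: Label dispenser, fixed. Origin on the table, on the upright spindle's axis; z up. Grey base plate 15 mm thick, from x = -60 to +95 mm and y = -55 to +55 mm. On it the spindle: thick part 20 mm in diameter up to 49 mm above the table (bevelled from 46), then a thin neck and a red head.
- stand_head (a point): Top of the spindle's red head, on the axis, 80 mm above the table. Head 22 mm in diameter, 67 to 80 mm above the table, its top coned.
- tear_bar (a point): Middle of the top edge of the steel tear bar that stands across the base plate at the stand's x = +88 mm: 6 mm thick, 90 mm long in y, top 70 mm above the table.
- stand_neck (a point): Point on the spindle's axis, 54 mm above the table, where the centre of the keeper's ring lies when it is home on the roll. The neck is 10 mm in diameter, from 49 to 67 mm above the table. A roll on the base plate reaches 51 mm, so the free space for the keeper is 51 to 67 mm.
- red_mid (a point): Centre (half-way up) of the red label roll: outer diameter 60 mm, bore 26 mm, height 36 mm, about 110 g, standing on end with its z (bore) axis upright. Start: on the table.
- green_mid (a point): Centre of the green label roll, same size as the red one. Not to be used; leave it.
- keeper_eye (a point): Centre of the C-shaped keeper's opening, mid-thickness: a flat open aluminium ring, 6 mm thick, 56 mm outer diameter, about 60 g. Its slot, 15 mm wide, opens towards its +x and flares to about 30 mm at the outer edge; z up, square to the plate. Starts flat on the table, tab up. Slide it along its +x onto the neck, kept flat; home when the neck is at this point (play about 2 mm).
- keeper_tab (a point): Grip point on the keeper's orange upright tab, 37 mm from the ring's centre towards -x (opposite the gap) and 28 mm above the keeper's underside. The tab is 10 mm thick in y, 22 mm long in x, and stands from 6 to 46 mm above the keeper's underside. Same axes as the keeper.
- tape_roll: Roll of brown packing tape, 96 mm outer diameter, 48 mm high, standing on end; origin under its centre. Leave it.
- empty_core: Empty cardboard core, 34 mm in diameter, 45 mm high, standing; origin under its centre. Leave it.
There are look-alikes about, which are no part of the job. Of the things like the part that bears red_mid, leave any that is yellow; of the rest the smaller one is meant.

How it is judged:
On the way, in this order (a step that is already met when the one before it is completed fails the run):
1. the red roll stands on the dispenser's base plate, around the spindle (horizontal distance between red_mid and stand_neck below 0.006 m and z of red_mid in the frame of stand below 0.038 m and angle between red_mid's own z axis and vertical below 0.12 rad), for 0.2 s.
2. the keeper is around the spindle's neck, between roll and head (horizontal distance between keeper_eye and stand_neck below 0.005 m and z of keeper_eye in the frame of stand between 0.049 and 0.06 m and angle between keeper_eye's own z axis and vertical below 0.15 rad), for 0.2 s.
At the end, for the whole second after the job is handed in: The red roll is around the spindle (axis within 6 mm) resting upright on the base plate (within 5 mm of its seat), and the keeper lies flat (within 0.15 rad) between the roll and the spindle's head, its ring centre within 5 mm of the spindle's axis; both released (all of step 1 and all of step 2); the robot touches nothing.
It fails at once if the green roll, the tape roll or the empty core is pushed more than 25 mm from its place (distance of any of green_mid, tape_roll, empty_core from where it was at the start of the episode above 0.025 m).
It also fails if it takes over 58 s, if anything falls off the work surface, if the arm or the gripper's body presses on something with over 40 N, if the wrist force passes 120 N, or if a joint passes its speed limit or range.

ROBOT

A 6-joint arm with a two-finger parallel gripper is mounted at the origin on the work surface. World frame = base frame: x ahead of the robot, y to its left, z up, the work surface at z = 0. Lengths are in m, angles in rad, forces in N, time in s.
With the tool pointing down it reaches from about 0.25 to 0.8 m from the base axis. Payload 8.5 kg.
Tool frame: the origin (TCP) lies at the very end of the fingers, on their centre line; the grasp point (between the pads) lies 19 mm behind it (env.pinch_z is the z of the grasp point in the tool frame, in m); z points along the fingers, y is the line along which they close (so a half turn about z gives the same grasp; the last joint's range is limited). The gripper opens to 85 mm and grips with 20 to 120 N. Pads are 22 mm wide; open, the fingers measure 114 mm over their backs; the gripper's body (76 mm by 85 mm) begins 54 mm behind the grasp point. The pads swing forward as they close: fully open they stand 13 mm farther back than shut.
Start: joints at [-1.107, 0.238, -0.013, 1.319, 0, 1.571], TCP at [0.235, -0.469, 0.231] pointing down, gripper open.
Joint ranges: [-2.66, 2.66], [-1.03, 1.9], [-1.14, 1.46], [-1.82, 2.27], [-1.45, 1.34], [-3.14, 3.14]. Speed limits (rad/s): [2.22, 2.22, 2.79, 3.14, 3.14, 3.14].

INTERFACE

Orientations are given as a unit quaternion [w, x, y, z].
In Python, from cell import env gives the robot as it stands.
- The arm moves only by the tool servo_tool, never from a script. Its argument "plan" is a list of rows, each a list of 2 entries, a list of its own where there are three numbers: the shift along the tool's x, y, z each as a share of 120 mm, from -1 to 1, then the turn, a rotation vector about the tool's x, y, z each as a share of 180 degrees, from -1 to 1. A call has 1 to 10 rows; each row is the pose to reach, as a shift and turn from the pose commanded when the call began, along the tool's axes at that moment, turning the shorter way round; what a row does not reach only later rows make up. A row lasts 1/8 s, in which the tool goes at most 62.5 mm and 10.7 degrees, less where a joint would pass 70% of its speed; a pose out of reach is approached as far as the arm can. A call with a number of a shift or a turn outside -1 to 1 is refused whole. A call with a gripper value outside its range is refused whole. "grip" is the gripper's target within -1 to 1 (fully open at 1, half-way at 0, shut at -1), set as the call begins (left out, the last holds). The fingers move at their own pace and stop on an object; "force" is the grip in N (left out, the last holds). Time passes only in rows, so rows that repeat a pose let the fingers close. It gives the time, the measured TCP pose, the force, the opening and the grip force at its end, in the units of the state.
- env.sense(): the state, without advancing time (a new reading comes with each control period).
- env.camera(name): name is "side" or "top"; returns (picture, depth): 384x512x3 uint8, red, green, blue; 384x512 float32, m along the optical axis (not along the pixel's ray), 0 where there is no reading.
- env.camera_model(name): a dict with "K" (3x3 intrinsics, pixels), "rvec" (rotation vector, rad) and "tvec" (3), from world to camera coordinates, as OpenCV has them. Camera axes: x right, y down, z forward; pixel columns grow to the right and rows downward; lengths in m; the calibration is good to about 2 mm. A picture is of the moment at which its call begins. camera_model takes no time and is no camera call.
- env.job_done(): hands the job in; it is judged then, once.
The state is a dict: "clock": time; "joint_pos": joint angles; "qd": joint speeds; "joint_efforts": joint torques, N m; "ee_pos": TCP position; "orientation": TCP orientation; "contact_force": force on the tool from outside, world axes, zero at the start; "moment": the same for the moment, N m; "gripper_width": opening from 0.0 (shut) to 1.0 (fully open); "gripper_force": force on a finger pad.
Only numpy, scipy, OpenCV 4.12 (cv2) and the standard library are available. Lean on these libraries where they do the work, as an engineer would, in place of code of your own. Each camera call takes 0.05 s, during which the arm holds its last target. There are 200 camera calls.

## Working session

There is one attempt and no reset: what is moved stays moved. The work goes in short steps, Python scripts to look and compute and a tool call to move; the robot and the scene stay as the last step left them, time stands still between calls to the robot, and variables do not carry over. Pictures are saved under pics/ and viewed, at most 10 in all, crops included, and the job is handed in when it is done.

Besides the shell and the picture viewer there is one more tool, called after "Emit:" as name(argument=value, ...) on one line, values as JSON. servo_tool: Moves the arm, as the interface text tells. Shift numbers are shares of 120 mm and turn numbers shares of 180 degrees, none past 1 either way. Its arguments: {"type":"object","properties":{"plan":{"type":"array","items":{"type":"array"}},"grip":{"type":"number"},"force":{"type":"number"}},"required":["plan"]}

```bash
mkdir -p pics; ls; cat > h.py <<'E'
import numpy as np, cv2
from cell import env
def snap(n,f):
    im,d=env.camera(n); cv2.imwrite(f'pics/{f}.png',im[:,:,::-1]); np.save(f'pics/{f}.npy',d); return im,d
def world(n,u,v,z=None,d=None):
    m=env.camera_model(n); R,_=cv2.Rodrigues(np.array(m['rvec'],float)); t=np.array(m['tvec'],float).ravel()
    r=R.T@np.linalg.inv(np.array(m['K']))@np.array([u,v,1.]); c=-R.T@t
    s=d if d is not None else (z-c[2])/r[2]
    return c+s*r
def proj(n,p):
    m=env.camera_model(n)
    return cv2.projectPoints(np.array([p],float),np.array(m['rvec'],float),np.array(m['tvec'],float),np.array(m['K'],float),None)[0].ravel()
E
python3 - <<'E'
from h import *
for n in('side','top'):
    snap(n,n+'0')
    m=env.camera_model(n);R,_=cv2.Rodrigues(np.array(m['rvec'],float));print(n,-R.T@np.array(m['tvec']).ravel(),m['K'][0][0])
s=env.sense();print(s)
E
```

```text
pics
side [0.34510981 0.63002955 0.8720127 ] 402.8121774270304
top [0.46823189 0.01235558 0.91181889] 396.6484081757027
{'clock': 0.1, 'joint_pos': array([-1.10700006e+00,  2.38703270e-01, -1.41540026e-02,  1.31920618e+00,
       -5.23962610e-06,  1.57078314e+00]), 'qd': array([-8.97716729e-04, -7.58025197e-04, -8.42437443e-04,  2.13206184e-04,
        7.69636070e-04, -1.49954762e-05]), 'joint_efforts': array([-6.28074285e-04, -5.39722502e+01,  3.46998024e+01,  1.34432543e-02,
       -4.30557520e-05,  1.04447075e-06]), 'ee_pos': array([ 0.23469032, -0.46920985,  0.23075731]), 'orientation': array([-6.16001327e-04,  9.73230199e-01,  2.29831632e-01, -1.48154103e-04]), 'contact_force': array([-0.23745051,  0.5079821 ,  0.39513532]), 'moment': array([-0.01922151, -0.00273234, -0.00504892]), 'gripper_force': 0.0, 'gripper_width': 1.0001493802296764}
```

View pics/top0.png

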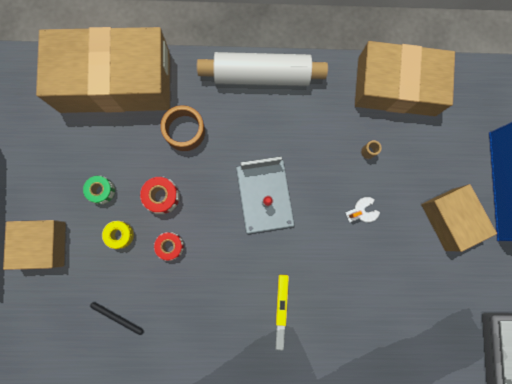

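View pics/side0.png

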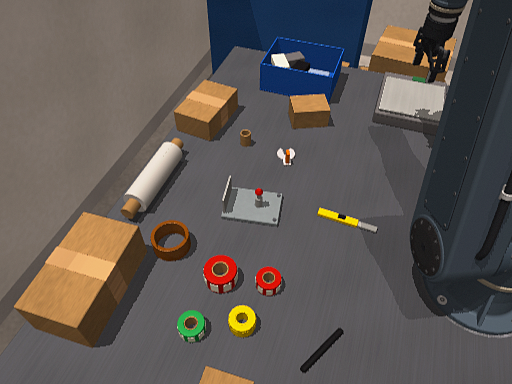

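Top view: the small red roll is at (169,246), with a larger red one at (160,195), yellow at (117,235) and green at (97,189). The spindle head is at (268,201), the tear bar at (262,162), and the keeper at (367,209) with its tab at (354,215). Side view: red roll at (268,281), head at (259,192), keeper at (287,155). Next I'll enlarge the parts that matter.

```bash
python3 - <<'E'
import cv2,numpy as np
t=cv2.imread('pics/top0.png');s=cv2.imread('pics/side0.png')
def c(i,x,y,w,h,k): return cv2.resize(i[y:y+h,x:x+w],None,fx=k,fy=k,interpolation=cv2.INTER_CUBIC)
a=np.hstack([c(t,145,226,50,50,5),c(t,230,150,75,50,5)[:, :0],c(t,340,185,50,50,5),c(s,245,258,50,50,5)])
b=np.hstack([c(t,230,150,75,90,3.3333),c(s,215,170,75,90,3.3333),c(s,265,135,50,60,5)[:300]])
w=max(a.shape[1],b.shape[1]);p=lambda i:np.pad(i,((0,0),(0,w-i.shape[1]),(0,0)))
cv2.imwrite('pics/crop.png',np.vstack([p(a),p(b)]));print(a.shape,b.shape)
E
```

```text
(250, 750, 3) (300, 750, 3)
```

View pics/crop.png

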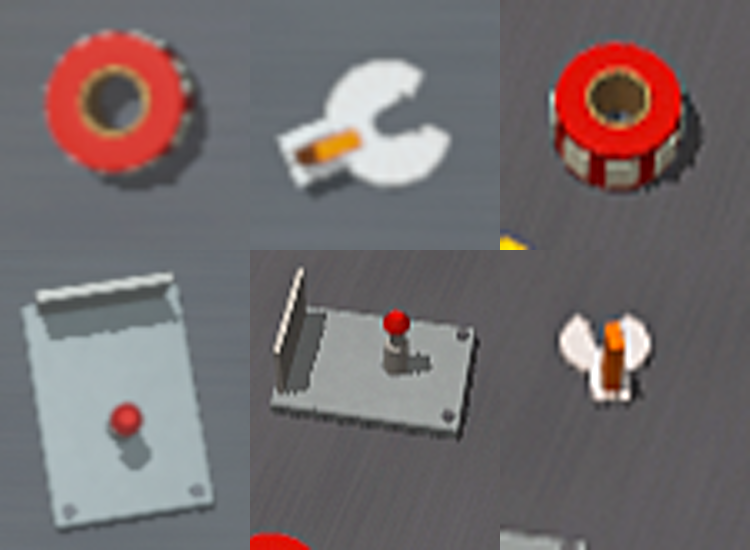

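Crop readings: the red bore is at top (167.8,246.2) and side (268.6,277.6), and the head at top (267.8,201) and side (259.1,191.9). The keeper ring is at top (367.6,209.4), with its gap pointing image right and about 23° up. I'll triangulate these and cross-check with masks and depth.

```bash
cat >> h.py <<'E'
def tri(pt,ps):
    P=[]
    for n in('top','side'):
        m=env.camera_model(n);R,_=cv2.Rodrigues(np.array(m['rvec'],float));P.append(np.array(m['K'])@np.c_[R,np.array(m['tvec'],float).ravel()])
    X=cv2.triangulatePoints(P[0],P[1],np.array(pt,float),np.array(ps,float)).ravel();return X[:3]/X[3]
def cloud(n,im,d,u0,v0,u1,v1,mask):
    v,u=np.nonzero(mask(im[v0:v1,u0:u1].astype(int))); v+=v0;u+=u0
    k=d[v,u]>0
    return np.array([world(n,a,b,d=d[b,a]) for a,b in zip(u[k],v[k])])
red=lambda i:(i[...,0]>130)&(i[...,1]<90)&(i[...,2]<90)
orange=lambda i:(i[...,0]>130)&(i[...,2]<90)&(i[...,0]-i[...,2]>90)
white=lambda i:i.min(-1)>165
E
python3 - <<'E'
from h import *
np.set_printoptions(precision=4,suppress=True)
print('red top',tri((167.8,246.2),(268.6,277.6)))
print('head',tri((267.8,201),(259.1,191.9)))
L=lambda n:(cv2.imread(f'pics/{n}0.png')[:,:,::-1],np.load(f'pics/{n}0.npy'))
for n,bx in(('top',dict(r=(145,226,195,276),h=(255,190,280,212),t=(340,185,390,235),w=(340,185,390,235),p=(230,150,305,240))),('side',dict(r=(245,258,295,308),h=(248,180,270,200),t=(270,140,305,170),w=(270,140,305,170)))):
    im,d=L(n)
    for k,b in bx.items():
        if k=='p':continue
        c=cloud(n,im,d,*b,{'r':red,'h':red,'t':orange,'w':white}[k])
        if k=='r': c=c[c[:,2]>np.percentile(c[:,2],98)-.006]
        mid=(c.min(0)+c.max(0))/2
        print(n,k,len(c),'mean',c.mean(0),'mid',mid,'z',np.percentile(c[:,2],[5,50,95]),'circ',np.array(cv2.minEnclosingCircle(c[:,:2].astype(np.float32))[0]))
        if k in'tw':
            print(cv2.minAreaRect((c[:,:2]*1000).astype(np.float32)))
    if n=='top':
        # stand corners plate pixel: from crop
        for q in((22,312-250),(57,527-250),(214,500-250),(180,287-250)):
            print('plate',world('top',230+q[0]/3.333,150+q[1]/3.333,z=.015)[:2])
        for q in((36,296-250),(173,277-250)):print('bar',world('top',230+q[0]/3.333,150+q[1]/3.333,z=.07)[:2])
E
```

```text
red top [0.4672 0.1708 0.0284]
head [ 0.5666 -0.0455  0.0633]
top r 382 mean [0.4671 0.169  0.0361] mid [0.4687 0.1694 0.0373] z [0.0337 0.0359 0.0385] circ [0.4683 0.1699]
top h 59 mean [ 0.5669 -0.0432  0.0766] mid [ 0.5675 -0.0433  0.0644] z [0.0702 0.0774 0.0811] circ [ 0.5669 -0.0443]
top t 30 mean [ 0.5432 -0.2423  0.0463] mid [ 0.5429 -0.2436  0.0443] z [0.0417 0.0459 0.0496] circ [ 0.5444 -0.2436]
((544.0535278320312, -243.4209442138672), (7.541112899780273, 17.279541015625), 26.57270622253418)
top w 399 mean [ 0.5559 -0.2719  0.0066] mid [ 0.5586 -0.2687  0.0233] z [0.0027 0.0062 0.0093] circ [ 0.5536 -0.2682]
((553.1394653320312, -267.01129150390625), (56.642906188964844, 72.42687225341797), 22.580894470214844)
plate [0.6458 0.0236]
plate [ 0.4986 -0.0029]
plate [ 0.5184 -0.1091]
plate [ 0.6656 -0.0857]
bar [0.6456 0.014 ]
bar [ 0.6601 -0.0751]
side r 302 mean [0.4675 0.175  0.0342] mid [0.4675 0.1743 0.0348] z [0.032  0.0342 0.0366] circ [0.4672 0.1745]
side h 39 mean [ 0.5706 -0.0464  0.0643] mid [ 0.5784 -0.0735  0.0379] z [-0.0025  0.0733  0.079 ] circ [ 0.5749 -0.0741]
side t 22 mean [ 0.5464 -0.2463  0.0364] mid [ 0.5497 -0.2668  0.021 ] z [-0.0002  0.0422  0.0464] circ [ 0.5531 -0.2668]
((552.4977416992188, -266.92510986328125), (10.022065162658691, 78.84194946289062), 16.410903930664062)
side w 114 mean [ 0.5579 -0.2712  0.0025] mid [ 0.5589 -0.2707  0.0003] z [-0.0021  0.0026  0.0057] circ [ 0.5556 -0.2697]
((556.2578125, -268.9797058105469), (53.225135803222656, 81.02588653564453), 16.409494400024414)
```

Emit:
servo_tool(plan=[[[0.82,-0.78,0],[0,0,0]],[[0.82,-0.78,0],[0,0,0]],[[0.82,-0.78,0],[0,0,0]],[[0.82,-0.78,0],[0,0,0]]], grip=1, force=40)

```text
clock: 0.6
ee_pos: [0.2813, -0.3415, 0.2315]
orientation: [0.0, 0.973, 0.231, 0.0]
contact_force: [-0.0, -0.8, -0.4]
gripper_width: 1.0
gripper_force: 0.0
```

```bash
cat >> h.py <<'E'
from scipy.spatial.transform import Rotation as Ro
def go(p):
    s=env.sense();q=s['orientation'];R=Ro.from_quat([q[1],q[2],q[3],q[0]])
    sh=R.inv().apply(np.array(p)-s['ee_pos'])/.12
    X=R.as_matrix()
    print('t',s['clock'],'pos',s['ee_pos'].round(4),'xyaw',np.degrees(np.arctan2(X[1,0],X[0,0])).round(2),'z',X[:,2].round(3),'share',sh.round(3),'q',s['joint_pos'].round(2),'w',s['gripper_width'].round(3),'F',s['contact_force'].round(1))
E
python3 -c "
from h import *
go([.4675,.1705,.15])"
```

```text
Traceback (most recent call last):
  File "h.py", line 30, in go
    print('t',s['clock'],'pos',s['ee_pos'].round(4),'xyaw',np.degrees(np.arctan2(X[1,0],X[0,0])).round(2),'z',X[:,2].round(3),'share',sh.round(3),'q',s['joint_pos'].round(2),'w',s['gripper_width'].round(3),'F',s['contact_force'].round(1))
                                                                                                                                                                                  ^^^^^^^^^^^^^^^^^^^^^^^^
AttributeError: 'float' object has no attribute 'round'
```

```bash
sed -i "s/s\['gripper_width'\].round(3)/round(float(s['gripper_width']),3)/" h.py
python3 -c "
from h import *
go([.4675,.1705,.15])"
```

```text
t 0.6 pos [ 0.2813 -0.3415  0.2315] xyaw 26.67 z [ 0.    -0.001 -1.   ] share [ 3.302 -3.117  0.677] q [-0.88  0.1  -0.19  1.28 -0.    1.79] w 1.0 F [-0.  -0.8 -0.4]
```

Emit:
servo_tool(plan=[[[0.9,-0.85,0],[0,0,0]],[[0.9,-0.85,0],[0,0,0]],[[0.9,-0.85,0],[0,0,0]],[[0.9,-0.85,0],[0,0,0]]])

```text
clock: 1.1
ee_pos: [0.3326, -0.2023, 0.2313]
orientation: [0.0, 0.973, 0.231, 0.0]
contact_force: [0.3, -1.4, -0.0]
gripper_width: 1.001
gripper_force: 0.0
```

Emit:
servo_tool(plan=[[[0.9,-0.85,0],[0,0,0]],[[0.9,-0.85,0],[0,0,0]],[[0.9,-0.85,0],[0,0,0]],[[0.9,-0.85,0],[0,0,0]]])

```text
clock: 1.6
ee_pos: [0.3839, -0.063, 0.2311]
orientation: [0.0, 0.973, 0.231, -0.0]
contact_force: [-0.1, 0.2, 0.1]
gripper_width: 1.001
gripper_force: 0.0
```

Emit:
servo_tool(plan=[[[0.9,-0.85,0],[0,0,0]],[[0.9,-0.85,0],[0,0,-0.05]],[[0.9,-0.85,0],[0,0,-0.1]],[[0.9,-0.85,0.3],[0,0,-0.1]],[[0.9,-0.85,0.3],[0,0,-0.1]]])

```text
clock: 2.22
ee_pos: [0.4329, 0.0751, 0.1935]
orientation: [-0.0, 0.926, 0.378, -0.002]
contact_force: [0.4, 0.3, 1.0]
gripper_width: 1.0
gripper_force: 0.0
```

```bash
python3 -c "
from h import *
go([.4675,.1705,.1])"
```

```text
t 2.225 pos [0.4329 0.0751 0.1935] xyaw 44.48 z [-0.004 -0.001 -1.   ] share [ 0.766 -0.364  0.777] q [ 0.17  0.11 -0.27  1.19 -0.    2.54] w 1.0 F [0.4 0.3 1. ]
```

Emit:
servo_tool(plan=[[[0.77,-0.36,0.3],[0,0,0]],[[0.77,-0.36,0.7],[0,0,0]],[[0.77,-0.36,0.7],[0,0,0]],[[0.77,-0.36,0.7],[0,0,0]]])

```text
clock: 2.72
ee_pos: [0.4697, 0.1714, 0.1116]
orientation: [0.0, 0.925, 0.379, -0.001]
contact_force: [0.2, -0.3, -0.1]
gripper_width: 0.999
gripper_force: 0.0
```

```bash
python3 - <<'E'
from h import *
go([.4675,.1705,.004])
a,_=snap('side','s1');b,_=snap('top','t1')
c=lambda i,x,y:cv2.resize(i[y:y+120,x:x+100],None,fx=4,fy=4,interpolation=cv2.INTER_CUBIC)
cv2.imwrite('pics/c1.png',np.hstack([c(a,215,200),c(b,120,190)])[:,:,::-1])
E
```

```text
t 2.725 pos [0.4697 0.1714 0.1116] xyaw 44.53 z [-0.001 -0.001 -1.   ] share [-0.017 -0.007  0.897] q [ 0.35  0.27 -0.29  1.01 -0.    2.71] w 0.999 F [ 0.2 -0.3 -0.1]
```

View pics/c1.png

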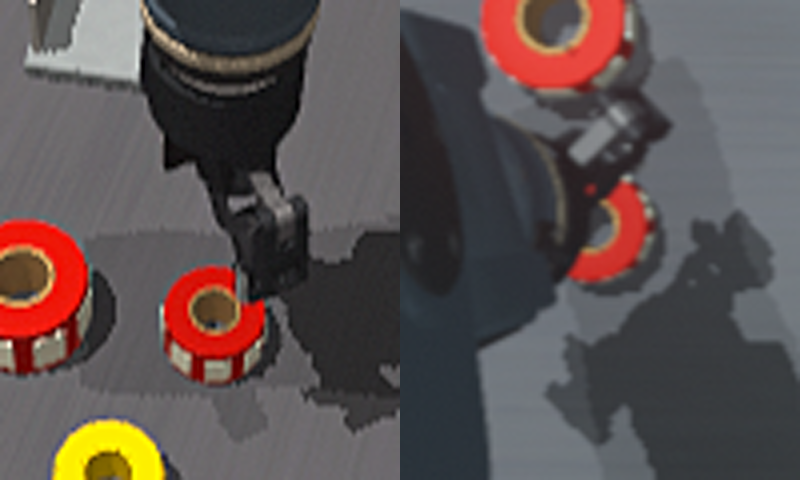

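The side crop shows the gripper above and clear of the red roll, whose bore is at crop (215,312). The top crop agrees, so I'm descending and closing.

Emit:
servo_tool(plan=[[[-0.02,0,0.3],[0,0,0]],[[-0.02,0,0.6],[0,0,0]],[[-0.02,0,0.88],[0,0,0]],[[-0.02,0,0.88],[0,0,0]],[[-0.02,0,0.88],[0,0,0]]])

```text
clock: 3.45
ee_pos: [0.4689, 0.1707, 0.0077]
orientation: [0.0, 0.925, 0.379, 0.001]
contact_force: [0.0, 0.4, -0.3]
gripper_width: 0.999
gripper_force: 0.0
```

Emit:
servo_tool(plan=[[[0,0,0],[0,0,0]],[[0,0,0],[0,0,0]],[[0,0,0],[0,0,0]],[[0,0,0],[0,0,0]],[[0,0,0],[0,0,0]],[[0,0,0],[0,0,0]]], grip=-1, force=40)

```text
clock: 4.2
ee_pos: [0.4687, 0.1711, 0.0076]
orientation: [0.0, 0.925, 0.379, 0.001]
contact_force: [-2.6, -1.4, 13.9]
gripper_width: 0.697
gripper_force: 40.2
```

Emit:
servo_tool(plan=[[[0,0,-0.4],[0,0,0]],[[0,0,-0.9],[0,0,0]],[[0,0,-0.9],[0,0,0]],[[0,0,-0.9],[0,0,0]]])

```text
clock: 4.7
ee_pos: [0.4675, 0.1708, 0.114]
orientation: [-0.0, 0.925, 0.379, 0.0]
contact_force: [-0.3, -0.1, -2.3]
gripper_width: 0.697
gripper_force: 44.4
```

```bash
python3 -c "
from h import *
go([.566,-.045,.12])"
```

```text
t 4.7 pos [0.4675 0.1708 0.114 ] xyaw 44.58 z [ 0.001  0.    -1.   ] share [-0.678  1.857 -0.05 ] q [ 0.35  0.26 -0.3   1.01  0.    2.71] w 0.697 F [-0.3 -0.1 -2.3]
```

Emit:
servo_tool(plan=[[[-0.34,0.93,-0.1],[0,0,0]],[[-0.34,0.93,-0.1],[0,0,0]],[[-0.34,0.93,-0.1],[0,0,0]],[[-0.34,0.93,-0.1],[0,0,0]]])

```text
clock: 5.2
ee_pos: [0.5159, 0.0624, 0.1244]
orientation: [-0.001, 0.925, 0.379, -0.001]
contact_force: [-0.3, -0.4, -1.5]
gripper_width: 0.701
gripper_force: 44.5
```

Emit:
servo_tool(plan=[[[-0.34,0.93,0],[0,0,0]],[[-0.34,0.93,0],[0,0,0]],[[-0.34,0.93,0],[0,0,0]],[[-0.34,0.93,0],[0,0,0]],[[-0.34,0.93,0],[0,0,0]]])

```text
clock: 5.82
ee_pos: [0.5654, -0.0439, 0.1254]
orientation: [-0.0, 0.925, 0.38, -0.0]
contact_force: [0.0, 0.3, -1.5]
gripper_width: 0.695
gripper_force: 44.5
```

```bash
python3 - <<'E'
from h import *
go([.566,-.045,.1])
a,_=snap('side','s2');b,_=snap('top','t2')
c=lambda i,x,y:cv2.resize(i[y:y+100,x:x+80],None,fx=5,fy=5,interpolation=cv2.INTER_CUBIC)
cv2.imwrite('pics/c2.png',np.hstack([c(a,215,130),c(b,230,150)])[:,:,::-1])
E
```

```text
t 5.825 pos [ 0.5654 -0.0439  0.1254] xyaw 44.69 z [-0.001  0.    -1.   ] share [-0.003  0.01   0.212] q [-0.08  0.36 -0.11  1.1   0.    2.28] w 0.695 F [ 0.   0.3 -1.5]
```

View pics/c2.png

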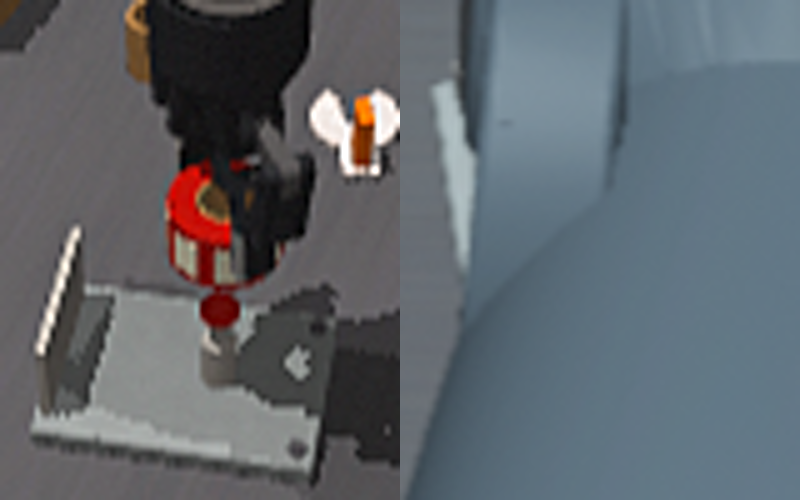

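Side crop: the held roll spans columns 167–283 with its lowest rim at row 285, and the head is at (219,310). The top view is blocked. I'll compare these with a projected roll and head.

```bash
python3 - <<'E'
from h import *
def ext(x,y,zb,r=.03,h=.036):
    a=np.linspace(0,2*np.pi,180)
    P=np.array([proj('side',[x+r*np.cos(t),y+r*np.sin(t),z]) for z in(zb,zb+h) for t in a])
    return ((P.min(0)-[215,130])*5).round(0),((P.max(0)-[215,130])*5).round(0)
s=env.sense()['ee_pos']
print(ext(s[0],s[1],s[2]-.0077))
im=cv2.imread('pics/s2.png')[:,:,::-1];d=np.load('pics/s2.npy')
# bore ellipse / red-in-side detection at original
print('orig roll',ext(.4675,.1705,0)) 
for p in([.566,-.045],[.567,-.0443]):
  print('head',ext(*p,.067,.011,.010))
# where on the original picture the roll is: extents
o=cv2.imread('pics/side0.png')[:,:,::-1].astype(int)[258:308,245:295]
sat=(o.max(-1)-o.min(-1)>60)&(o[...,0]>60);v,u=np.nonzero(sat[:,:42]);print('seen orig',(u.min()+30)*5,(u.max()+31)*5,(v.min()+128)*5,(v.max()+129)*5)
h=im[185:200,250:270].astype(int);m=(h[...,0]>80)&(h[...,1]<60);v,u=np.nonzero(m);print('head seen',(u.min()+35)*5,(u.max()+36)*5,(v.min()+55)*5,(v.max()+56)*5)
E
```

```text
(array([164., 150.]), array([284., 285.]))
orig roll (array([204., 673.]), array([333., 824.]))
head (array([201., 278.]), array([243., 322.]))
head (array([199., 279.]), array([240., 322.]))
seen orig 150 330 680 890
head seen 185 240 275 330
```

Emit:
servo_tool(plan=[[[0.01,0.01,0.1],[0,0,0]],[[0.01,0.01,0.2],[0,0,0]],[[0.01,0.01,0.3],[0,0,0]],[[0.01,0.01,0.36],[0,0,0]],[[0.01,0.01,0.36],[0,0,0]]])

```text
clock: 6.55
ee_pos: [0.5674, -0.0455, 0.0817]
orientation: [-0.0, 0.925, 0.379, -0.001]
contact_force: [-0.8, -0.1, -1.6]
gripper_width: 0.694
gripper_force: 44.5
```

```bash
python3 -c "
from h import *
go([.567,-.0442,.0225])
print(env.sense()['moment'])"
```

```text
t 6.55 pos [ 0.5674 -0.0455  0.0817] xyaw 44.56 z [-0.001  0.    -1.   ] share [ 0.006 -0.009  0.493] q [-0.08  0.4  -0.17  1.    0.    2.28] w 0.694 F [-0.8 -0.1 -1.6]
[-0.00611079  0.00490603 -0.03314559]
```

Emit:
servo_tool(plan=[[[0,0,0.08],[0,0,0]],[[0,0,0.16],[0,0,0]],[[0,0,0.24],[0,0,0]],[[0,0,0.24],[0,0,0]]])

```text
clock: 7.05
ee_pos: [0.5671, -0.0455, 0.0525]
orientation: [-0.0, 0.925, 0.379, -0.001]
contact_force: [-1.5, 2.3, -2.7]
gripper_width: 0.692
gripper_force: 44.4
```

```bash
python3 -c "
from h import *
go([.567,-.0442,.0225])
print(env.sense()['moment'])"
```

```text
t 7.05 pos [ 0.5671 -0.0455  0.0525] xyaw 44.57 z [-0.002 -0.    -1.   ] share [ 0.007 -0.008  0.25 ] q [-0.08  0.43 -0.21  0.93 -0.    2.28] w 0.692 F [-1.5  2.3 -2.7]
[0.36187815 0.2165842  0.01092749]
```

Emit:
servo_tool(plan=[[[0.0,-0.008,0.08],[0,0,0]],[[0.0,-0.008,0.16],[0,0,0]],[[0.0,-0.008,0.24],[0,0,0]],[[0.0,-0.008,0.245],[0,0,0]],[[0.0,-0.008,0.245],[0,0,0]]])

```text
clock: 7.68
ee_pos: [0.5672, -0.0449, 0.0243]
orientation: [-0.0, 0.925, 0.379, -0.0]
contact_force: [0.6, -0.5, -1.7]
gripper_width: 0.695
gripper_force: 44.5
```

Emit:
servo_tool(plan=[[[0,0,0],[0,0,0]],[[0,0,0],[0,0,0]],[[0,0,0],[0,0,0]],[[0,0,0],[0,0,0]]], grip=1)

```text
clock: 8.18
ee_pos: [0.5673, -0.0448, 0.0244]
orientation: [-0.0, 0.925, 0.379, 0.0]
contact_force: [-0.1, 0.3, -0.0]
gripper_width: 1.0
gripper_force: 0.0
```

Emit:
servo_tool(plan=[[[0,0,-0.3],[0,0,0]],[[0,0,-0.6],[0,0,0]],[[0,0,-1],[0,0,0]],[[0,0,-1],[0,0,0]]])

```text
clock: 8.68
ee_pos: [0.5694, -0.045, 0.1481]
orientation: [0.001, 0.925, 0.379, 0.003]
contact_force: [0.7, -0.1, -0.3]
gripper_width: 0.997
gripper_force: 0.0
```

```bash
python3 -c "
from h import *
go([.5435,-.243,.15])"
```

```text
t 8.675 pos [ 0.5694 -0.045   0.1481] xyaw 44.57 z [ 0.007 -0.    -1.   ] share [-1.312  1.024 -0.017] q [-0.08  0.35 -0.07  1.14  0.    2.28] w 0.997 F [ 0.7 -0.1 -0.3]
```

Emit:
servo_tool(plan=[[[-0.4,0.3,0],[0,0,-0.05]],[[-0.8,0.6,0],[0,0,-0.1]],[[-0.9,0.7,0],[0,0,-0.16]],[[-0.9,0.7,0],[0,0,-0.22]],[[-0.9,0.7,0],[0,0,-0.28]],[[-0.9,0.7,0],[0,0,-0.34]],[[-0.9,0.7,0],[0,0,-0.38]],[[-0.9,0.7,0],[0,0,-0.38]]])

```text
clock: 9.68
ee_pos: [0.5488, -0.1803, 0.1435]
orientation: [-0.001, 0.553, 0.833, -0.0]
contact_force: [0.2, 0.2, -0.6]
gripper_width: 1.0
gripper_force: 0.0
```

```bash
python3 - <<'E'
from h import *
np.set_printoptions(precision=4,suppress=True)
go([.5435,-.243,.1])
# keeper from initial top picture
f=lambda x,y,z:world('top',340+(x-250+.5)/5-.5,185+(y+.5)/5-.5,z=z)[:2]
C=f(388,122,.006);G=f(435,103,.006);T=f(289,164,.006)
print('ring',C,'gap',G,'foot',T,'ang',np.degrees(np.arctan2(*(G-T)[::-1])))
print('tab top centre',f(331,148,.046))
a,_=snap('side','s3');b,_=snap('top','t3')
c=lambda i,x,y:cv2.resize(i[y:y+100,x:x+80],None,fx=5,fy=5,interpolation=cv2.INTER_CUBIC)
cv2.imwrite('pics/c3.png',np.hstack([c(a,235,120),c(b,230,150)])[:,:,::-1])
E
```

```text
t 9.675 pos [ 0.5488 -0.1803  0.1435] xyaw 112.92 z [-0.001  0.    -1.   ] share [-0.464 -0.244  0.362] q [-0.32  0.37 -0.05  1.15  0.    0.85] w 1.0 F [ 0.2  0.2 -0.6]
ring [ 0.5584 -0.2796] gap [ 0.5676 -0.3018] foot [ 0.5383 -0.2331] ang -66.85307544426142
tab top centre [ 0.5425 -0.2411]
```

View pics/c3.png

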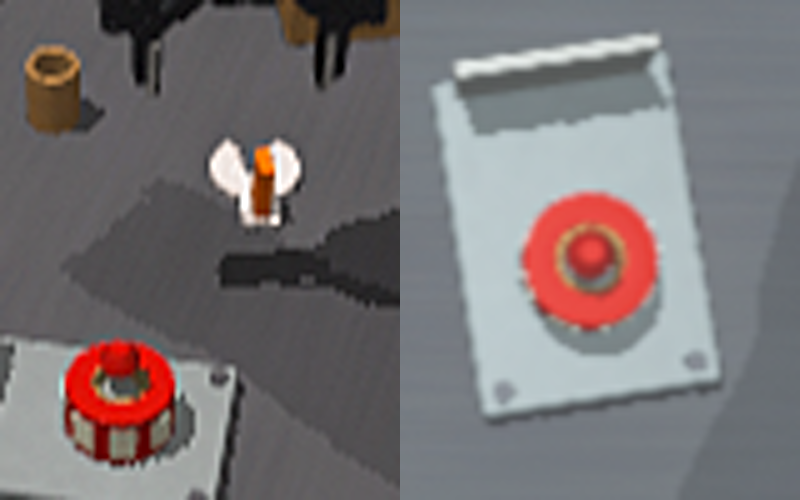

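The red roll sits flat and centred around the spindle in both crops. In the side crop the keeper tab is at (264,155), and the keeper's yaw is about -67°. Moving over the tab.

Emit:
servo_tool(plan=[[[-0.47,-0.24,0.2],[0,0,0]],[[-0.47,-0.24,0.5],[0,0,0]],[[-0.47,-0.24,0.65],[0,0,0]],[[-0.47,-0.24,0.65],[0,0,0]]])

```text
clock: 10.28
ee_pos: [0.5435, -0.2433, 0.0647]
orientation: [-0.002, 0.553, 0.833, -0.0]
contact_force: [1.3, -0.6, 0.3]
gripper_width: 1.003
gripper_force: 0.0
```

```bash
python3 - <<'E'
from h import *
go([.5435,-.2435,.012])
print(proj('side',[.5435,-.2435,.046]),(np.array(proj('side',[.5435,-.2435,.046]))-[235,120]+.5)*5)
print('tri tab top',tri((340+(331-250+.5)/5-.5,185+148.5/5-.5),(235+264.5/5-.5,120+155.5/5-.5)))
a,_=snap('side','s4')
cv2.imwrite('pics/c4.png',cv2.resize(a[90:190,240:340],None,fx=5,fy=5,interpolation=cv2.INTER_CUBIC)[:,:,::-1])
E
```

```text
t 10.275 pos [ 0.5435 -0.2433  0.0647] xyaw 112.85 z [-0.003  0.001 -1.   ] share [-0.003 -0.     0.439] q [-0.42  0.46 -0.13  0.99  0.    0.75] w 1.003 F [ 1.3 -0.6  0.3]
[288.06269293 151.00516388] [267.81346465 157.52581941]
tri tab top [ 0.54339204 -0.23936781  0.05106616]
```

View pics/c4.png

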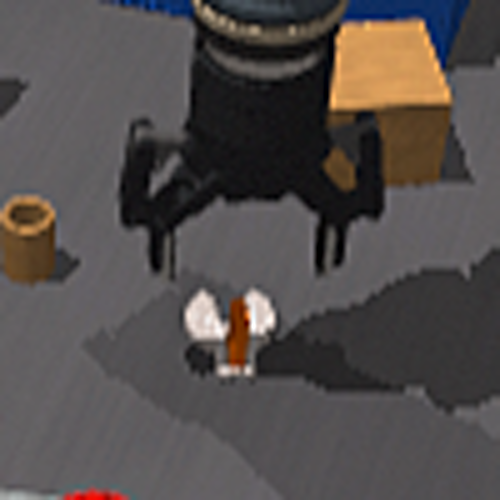

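The tab, at crop (238,320), lies between the fingertips at (165,270) and (325,265). Descending and gripping.

Emit:
servo_tool(plan=[[[0,0,0.2],[0,0,0]],[[0,0,0.43],[0,0,0]],[[0,0,0.43],[0,0,0]],[[0,0,0.43],[0,0,0]]])

```text
clock: 10.82
ee_pos: [0.5456, -0.2438, 0.0162]
orientation: [0.001, 0.552, 0.834, 0.0]
contact_force: [0.3, -0.3, 0.2]
gripper_width: 1.003
gripper_force: 0.0
```

Emit:
servo_tool(plan=[[[0,0,0],[0,0,0]],[[0,0,0],[0,0,0]],[[0,0,0],[0,0,0]],[[0,0,0],[0,0,0]],[[0,0,0],[0,0,0]],[[0,0,0],[0,0,0]],[[0,0,0],[0,0,0]],[[0,0,0],[0,0,0]]], grip=-1, force=60)

```text
clock: 11.82
ee_pos: [0.5448, -0.2436, 0.0149]
orientation: [0.0, 0.552, 0.834, 0.0]
contact_force: [-0.5, -0.3, 5.2]
gripper_width: 0.105
gripper_force: 59.0
```

Emit:
servo_tool(plan=[[[0,0,-0.3],[0,0,0]],[[0,0,-0.7],[0,0,0]],[[0,0,-1],[0,0,0]],[[0,0,-1],[0,0,0]],[[0,0,-1],[0,0,0]]])

```text
clock: 12.45
ee_pos: [0.5442, -0.2434, 0.1337]
orientation: [-0.001, 0.552, 0.834, -0.0]
contact_force: [-0.3, -0.1, 0.0]
gripper_width: 0.106
gripper_force: 58.5
```

```bash
python3 - <<'E'
from h import *
go([.533,.033,.13])
E
```

```text
t 12.45 pos [ 0.5442 -0.2434  0.1337] xyaw 112.97 z [-0.001  0.001 -1.   ] share [2.157 0.813 0.033] q [-0.42  0.41 -0.02  1.14  0.    0.75] w 0.106 F [-0.3 -0.1  0. ]
```

Emit:
servo_tool(plan=[[[0.4,0.4,0],[0,0,0]],[[0.8,0.81,0],[0,0,0]],[[1,0.81,0],[0,0,0]],[[1,0.81,0],[0,0,0]]])

```text
clock: 12.95
ee_pos: [0.5862, -0.0927, 0.1328]
orientation: [-0.002, 0.551, 0.835, -0.001]
contact_force: [0.5, -0.7, -0.3]
gripper_width: 0.107
gripper_force: 58.7
```

Emit:
servo_tool(plan=[[[0.4,0,0],[0,0,0]],[[0.8,0,0],[0,0,0]],[[1,0,0],[0,0,0]],[[1,0,0],[0,0,0]]])

```text
clock: 13.45
ee_pos: [0.5395, 0.0157, 0.1339]
orientation: [-0.001, 0.552, 0.834, -0.001]
contact_force: [1.3, -0.2, -1.1]
gripper_width: 0.109
gripper_force: 58.7
```

Emit:
servo_tool(plan=[[[0.15,0,0],[0,0,0]],[[0.15,0,0],[0,0,0]],[[0.15,0,0],[0,0,0]]])

```text
clock: 13.82
ee_pos: [0.5336, 0.0314, 0.1345]
orientation: [-0.0, 0.552, 0.834, -0.0]
contact_force: [0.1, -0.2, -0.3]
gripper_width: 0.105
gripper_force: 58.7
```

```bash
python3 - <<'E'
from h import *
go([.533,.033,.073])
a,_=snap('side','s5');b,_=snap('top','t5')
c=lambda i,x,y:cv2.resize(i[y:y+100,x:x+80],None,fx=5,fy=5,interpolation=cv2.INTER_CUBIC)
cv2.imwrite('pics/c5.png',np.hstack([c(a,225,135),c(b,220,150)])[:,:,::-1])
E
```

```text
t 13.825 pos [0.5336 0.0314 0.1345] xyaw 112.95 z [-0. -0. -1.] share [0.014 0.    0.513] q [ 0.06  0.3  -0.18  1.09 -0.    1.23] w 0.105 F [ 0.1 -0.2 -0.3]
```

View pics/c5.png

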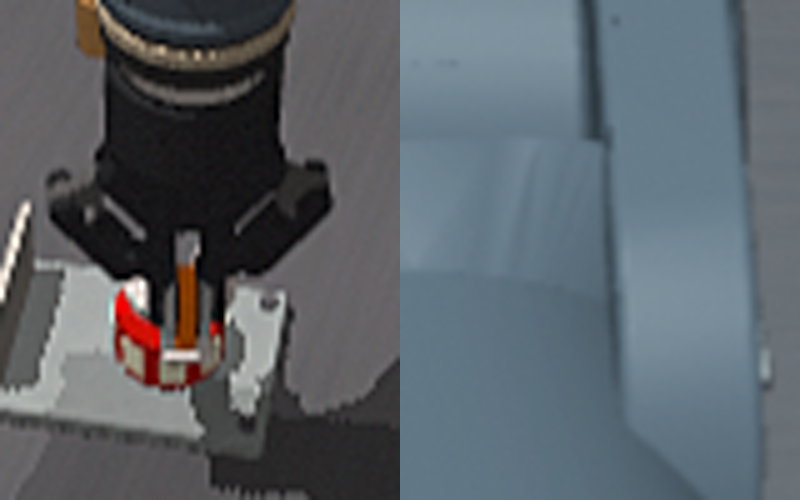

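The side crop shows the keeper held level by its tab at (185,310), with its gap facing the spindle. Next I'll lower it to neck height at standoff.

Emit:
servo_tool(plan=[[[0.03,0.01,0.15],[0,0,0]],[[0.03,0.01,0.35],[0,0,0]],[[0.02,0.01,0.54],[0,0,0]],[[0.02,0.01,0.54],[0,0,0]],[[0.02,0.01,0.54],[0,0,0]]])

```text
clock: 14.55
ee_pos: [0.5341, 0.0344, 0.0706]
orientation: [0.0, 0.552, 0.834, 0.0]
contact_force: [-0.3, 0.2, -0.5]
gripper_width: 0.105
gripper_force: 58.7
```

```bash
python3 - <<'E'
from h import *
go([.5526,-.0104,.0695])
a,_=snap('side','s6')
cv2.imwrite('pics/c6.png',cv2.resize(a[150:230,210:310],None,fx=6,fy=6,interpolation=cv2.INTER_CUBIC)[:,:,::-1])
E
```

```text
t 14.55 pos [0.5341 0.0344 0.0706] xyaw 112.96 z [ 0.001  0.    -1.   ] share [-0.404 -0.004  0.009] q [ 0.06  0.36 -0.28  0.94  0.    1.23] w 0.105 F [-0.3  0.2 -0.5]
```

View pics/c6.png

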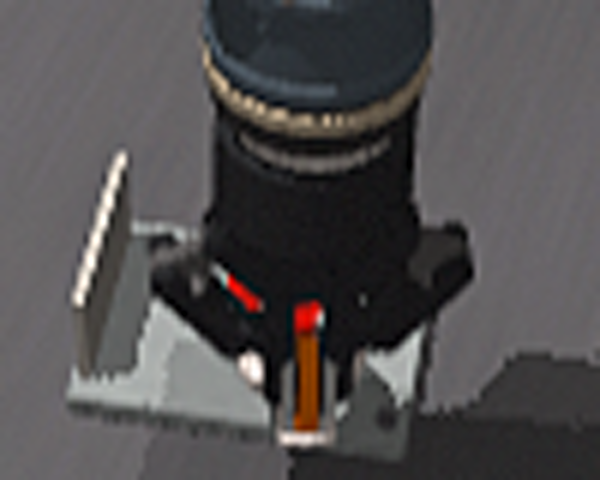

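The head at (310,318) lines up behind the tab at (307,370). Sliding in.

Emit:
servo_tool(plan=[[[-0.07,-0.004,0],[0,0,0]],[[-0.14,-0.004,0],[0,0,0]],[[-0.2,-0.004,0],[0,0,0]],[[-0.26,-0.004,0],[0,0,0]],[[-0.32,-0.004,0],[0,0,0]],[[-0.32,-0.004,0],[0,0,0]]])

```text
clock: 15.35
ee_pos: [0.5484, -0.0015, 0.0698]
orientation: [-0.0, 0.552, 0.834, 0.0]
contact_force: [-0.5, 0.9, -0.2]
gripper_width: 0.108
gripper_force: 58.7
```

Emit:
servo_tool(plan=[[[-0.03,0,0],[0,0,0]],[[-0.05,0,0],[0,0,0]],[[-0.07,0,0],[0,0,0]],[[-0.07,0,0],[0,0,0]]])

```text
clock: 15.85
ee_pos: [0.5515, -0.0088, 0.0699]
orientation: [-0.0, 0.552, 0.834, 0.0]
contact_force: [0.5, -0.2, -0.4]
gripper_width: 0.109
gripper_force: 58.7
```

```bash
python3 - <<'E'
from h import *
go([.5526,-.0104,.0695])
E
```

```text
t 15.85 pos [ 0.5515 -0.0088  0.0699] xyaw 112.97 z [-0.  0. -1.] share [-0.015  0.003  0.003] q [-0.02  0.38 -0.24  0.95  0.    1.15] w 0.109 F [ 0.5 -0.2 -0.4]
```

Emit:
servo_tool(plan=[[[-0.01,0,0],[0,0,0]],[[-0.02,0,0],[0,0,0]],[[-0.02,0,0],[0,0,0]]])

```text
clock: 16.23
ee_pos: [0.5525, -0.011, 0.0699]
orientation: [-0.0, 0.552, 0.834, 0.0]
contact_force: [-0.7, 0.2, -0.2]
gripper_width: 0.105
gripper_force: 58.7
```

Emit:
servo_tool(plan=[[[-0.01,0,0],[0,0,0]],[[-0.01,0,0],[0,0,0]]])

```text
clock: 16.48
ee_pos: [0.5529, -0.012, 0.0699]
orientation: [-0.0, 0.552, 0.834, 0.0]
contact_force: [0.5, 0.0, -0.5]
gripper_width: 0.105
gripper_force: 58.7
```

Emit:
servo_tool(plan=[[[-0.01,0,0],[0,0,0]],[[-0.01,0,0],[0,0,0]]])

```text
clock: 16.73
ee_pos: [0.553, -0.0123, 0.0699]
orientation: [-0.001, 0.552, 0.834, 0.001]
contact_force: [-2.0, 5.0, 1.8]
gripper_width: 0.106
gripper_force: 58.9
```

Emit:
servo_tool(plan=[[[-0.01,0,0],[0,0,0]],[[-0.01,0,0],[0,0,0]]])

```text
clock: 16.98
ee_pos: [0.5529, -0.0125, 0.07]
orientation: [-0.002, 0.552, 0.834, 0.001]
contact_force: [-4.7, 9.7, 4.5]
gripper_width: 0.112
gripper_force: 59.3
```

Home contact felt. I'll back off about 2 mm, lower it onto the roll and release.

Emit:
servo_tool(plan=[[[0.03,0,0],[0,0,0]],[[0.03,0,0],[0,0,0]],[[0.03,0,0.015],[0,0,0]],[[0.03,0,0.028],[0,0,0]],[[0.03,0,0.028],[0,0,0]]])

```text
clock: 17.6
ee_pos: [0.5523, -0.0111, 0.0663]
orientation: [-0.0, 0.552, 0.834, -0.0]
contact_force: [0.1, -0.8, -0.4]
gripper_width: 0.11
gripper_force: 58.7
```

```bash
python3 - <<'E'
from h import *
go([.5522,-.0105,.0665])
E
```

```text
t 17.6 pos [ 0.5523 -0.0111  0.0663] xyaw 112.96 z [-0.  0. -1.] share [ 0.005  0.001 -0.001] q [-0.02  0.39 -0.24  0.94 -0.    1.15] w 0.11 F [ 0.1 -0.8 -0.4]
```

Emit:
servo_tool(plan=[[[0,0,0],[0,0,0]],[[0,0,0],[0,0,0]],[[0,0,0],[0,0,0]],[[0,0,0],[0,0,0]]], grip=0)

```text
clock: 18.1
ee_pos: [0.5525, -0.0109, 0.0666]
orientation: [0.0, 0.552, 0.834, 0.0]
contact_force: [-0.5, 0.5, -0.1]
gripper_width: 0.498
gripper_force: 0.0
```

Emit:
servo_tool(plan=[[[0,0,-0.2],[0,0,0]],[[0,0,-0.5],[0,0,0]],[[0,0,-1],[0,0,0]],[[0,0,-1],[0,0,0]]])

```text
clock: 18.6
ee_pos: [0.5549, -0.011, 0.1911]
orientation: [0.003, 0.552, 0.834, 0.002]
contact_force: [1.2, 0.4, -0.8]
gripper_width: 0.498
gripper_force: 0.0
```

Emit:
servo_tool(plan=[[[-0.5,-1,0],[0,0,0]],[[-0.9,-1,0],[0,0,0]],[[-1,-1,0],[0,0,0]],[[-1,-1,0],[0,0,0]],[[-1,-1,0],[0,0,0]]])

```text
clock: 19.23
ee_pos: [0.4884, -0.1681, 0.186]
orientation: [-0.001, 0.552, 0.834, 0.0]
contact_force: [0.1, -0.1, 0.6]
gripper_width: 0.5
gripper_force: 0.0
```

```bash
python3 - <<'E'
from h import *
go([.5522,-.0105,.0665])
a,_=snap('side','s7');b,_=snap('top','t7')
c=lambda i,x,y:cv2.resize(i[y:y+100,x:x+80],None,fx=5,fy=5,interpolation=cv2.INTER_CUBIC)
cv2.imwrite('pics/c7.png',np.hstack([c(a,225,135),c(b,230,150)])[:,:,::-1])
E
```

```text
t 19.225 pos [ 0.4884 -0.1681  0.186 ] xyaw 112.92 z [-0.001  0.001 -1.   ] share [1.002 1.002 0.996] q [-0.33  0.24 -0.12  1.2   0.    0.84] w 0.5 F [ 0.1 -0.1  0.6]
```

View pics/c7.png

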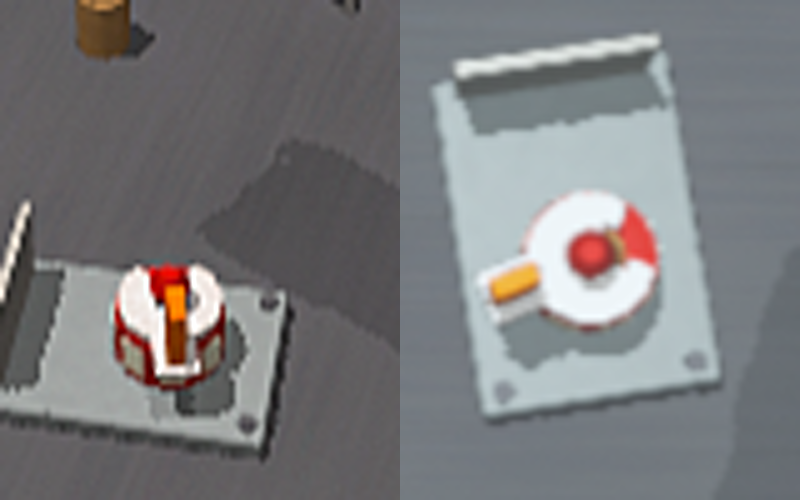

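The keeper lies flat on the roll around the neck: in the top crop the ring is at about (590,258) and the head at (592,252). The gripper is clear, so I'm handing in.

```bash
python3 -c "
from h import *
print(env.job_done())"
```

```text
the job is handed in; nothing more can be done
None
```

The red roll is on the dispenser's spindle, seated on the base plate. The keeper lies flat on it around the neck, both are released, and the job was handed in at about 19 s; `job_done()` returned no verdict, and the last pictures show everything in place.

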